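# Fit a display peg and pull-test its catch

## Robot

A 6-joint arm with a two-finger parallel gripper is mounted at the origin on the work surface. World frame = base frame: x ahead of the robot, y to its left, z up, the work surface at z = 0. Lengths are in m, angles in rad, forces in N, time in s.
With the tool pointing down it reaches from about 0.4 to 0.825 m from the base axis. Payload 7 kg.
Tool frame: the origin (TCP) lies on the centre line of the jaws, within the pads' length; the fingertips stand 25 mm ahead of it and the grasp point (between the pads) lies 6 mm ahead of it; z points along the fingers, y is the line along which they close (so a half turn about z gives the same grasp; the last joint's range is limited). The gripper opens to 88 mm and grips with 3 to 60 N. Pads are 19 mm wide; open, the fingers measure 130 mm over their backs; the gripper's body (78 mm by 193 mm) begins 47 mm behind the grasp point.
Start: joints at [-1.026, 0.359, 0.012, 0, -1.224, -0.288], TCP at [0.171, -0.653, 0.252] pointing down, gripper open.
Joint ranges: [-3.07, 3.07], [-1.43, 2.12], [-1.02, 1.25], [-3.03, 1.67], [-3.05, -0], [-3.03, 3.03]. Speed limits (rad/s): [2.39, 2.39, 3.01, 3.14, 3.14, 3.14].

## Interface

Orientations are given as a unit quaternion [x, y, z, w].
In Python, from bench import get_state, snapshot, ticket, boxes_of, masks_of, spot_point gives the robot as it stands.
- The arm moves only by the shell command python3 -m crank 'ROWS' [FORCE]. ROWS is JSON, a list of rows, each an object of numbers: "tx", "ty", "tz": the shift along the tool's x, y, z in cm; "rx", "ry", "rz": the turn, a rotation vector about the tool's x, y, z in rad; "grip": the gripper's target within -1 to 1 (fully open at 1, half-way at 0, shut at -1). In form: [{"tx": .., "ty": .., "tz": .., "rx": .., "ry": .., "rz": .., "grip": ..}, ...]. A call has 1 to 12 rows; each row is the pose to reach, as a shift and turn from the pose commanded when the call began, along the tool's axes at that moment; what a row does not reach only later rows make up. A row lasts 1/10 s, in which the tool goes at most 50 mm and 8.59 degrees, less where a joint would pass 70% of its speed; a pose out of reach is approached as far as the arm can. A call with a gripper value outside its range is refused whole. The fingers move at their own pace and stop on an object; FORCE is the grip in N (left out, the last holds). Time passes only in rows, so rows that repeat a pose let the fingers close. It gives the time, the measured TCP pose, the force, the opening and the grip force at its end, in the units of the state.
- get_state(): the state, without advancing time (a new reading comes with each control period).
- snapshot(name): name is "scene" or "top" or "wrist"; returns a dict with "image" (384x512x3 uint8, red, green, blue), "depth" (384x512 float32, m along the optical axis (not along the pixel's ray), 0 where there is no reading), "fx", "fy", "cx", "cy" (pixels), "xyz" and "rotation" of the camera in the world. Camera axes: x right, y down, z forward; pixel columns grow to the right and rows downward; lengths in m; the calibration is good to about 2 mm. The wrist camera is an equidistant fisheye: a pixel r from the principal point sees the ray r / f radians off the axis. A picture is of the moment at which its call begins.
- ticket.hand_in(): hands the job in; it is judged then, once.
Trained networks look in a picture, given as the dict that the camera call returned (one of the last four; its "shot" number tells which), for a name from the list of things; names that differ only in an ending like _2 or _b are one class to them, and where a whole thing is asked for, a point or a joint stands for the part that bears it (a point fixed in the world has none). Each returns a list of dicts, best first, with "p" (0 to 1); they miss things now and then, are a little off and sometimes report something else, mostly with a low value. They report only what shows in the picture. A call takes as long as a camera call. They do not tell look-alikes from the thing itself.
- boxes_of(picture, target): "rect" ([left, top, right, bottom] in pixels, round what is visible of it).
- masks_of(picture, target): "pixels" (384x512 bool, what is visible of it) and "rect" ([left, top, right, bottom] in pixels, round what is visible of it).
- spot_point(picture, target): "at" ([column, row] in pixels: a listed point, or the origin of a listed thing).
The state is a dict: "t": time; "qpos": joint angles; "joint_vel": joint speeds; "joint_torque": joint torques, N m; "tool_pos": TCP position; "tool_rot": TCP orientation; "ft_force": force on the tool from outside, world axes, zero at the start; "moment": the same for the moment, N m; "width": finger opening in m; "gripper_force": force on a finger pad.
Only numpy, scipy, OpenCV 4.12 (cv2) and the standard library are available. Lean on these libraries where they do the work, as an engineer would, in place of code of your own. Each camera call takes 0.05 s, during which the arm holds its last target. There are 200 camera calls.

## Task

Take the brass peg out of its pale parking block, put it in the brass-framed socket of the dark display block and press it gently home until the catch has taken it and its red collar lies on the block. Then prove that the catch holds: pull the peg straight up with a steady 10 N or so for a good second, without yanking it, and let it settle back with its collar on the block before you let go. Leave the mould, the blossom and the cup where they are.

Things in the scene. Friction and masses are not known exactly. Their poses are not given: they have to be found in the camera images.
- peg: Turned brass peg, loose, about 220 g, upright, starting in the parking block with its collar on the block's top. Origin: centre of the underside of its red collar, z up. Collar 40 mm across, 6 mm thick; above it a round brass grip 24 mm across, from z = 6 to 58 mm. Below it a shank, see peg_tip
- peg_tip (a point): Centre of the shank's lower end, 36 mm below the underside of the collar. The shank is 16 mm across, its last 10 mm tapering to 8 mm across; from 8 to 20 mm below the collar it is waisted to 10 mm across for the catch to close into
- peg_top (a point): Centre of the top face of the peg's grip, 58 mm above the underside of the collar
- holder: Pale wooden parking block, fixed, 100 x 100 x 45 mm; origin at the centre of its underside. A 20 mm square hole, 41 mm deep, in the middle of its top; the peg stands in it loosely
- stand: Dark wooden display block, fixed, 130 (x) x 110 (y) x 50 mm high; origin at the centre of its underside
- socket (a point): Centre of the socket's mouth, in the middle of the display block's top face, 50 mm above the table; z up. The socket is a 19 mm square hole, 44 mm deep, with 3 mm chamfered edges and a brass frame around it
- catch (a point): Catch: about midway between two sprung steel rollers in the socket, 11 to 16 mm below its mouth (set differently each time). The peg meets them with its collar 17 to 23 mm above the block; passing them takes 8 to 12 N. At 7 to 12 mm they close into the waist and the collar goes freely down to the block. A caught peg has 2.5 to 7 mm of free play upward, then is held firmly; above 20 N it is dragged out
- mould: Bystander: dark wooden sweet mould with two carved flowers, 85 x 150 x 28 mm, 0.5 kg, loose; origin at the centre of its underside
- blossom: Bystander: pink five-petalled model sweet, about 48 mm across and 14 mm high, loose; origin at the centre of its underside
- cup: Bystander: red lacquer cup, 64 mm across, 50 mm high, loose; origin at the centre of its underside
Mind the look-alikes: they are no part of the job. Several things have the shape of the peg; the one meant has the colours described above.

How it is judged:
On the way, in this order (a step that is already met when the one before it is completed fails the run):
1. the peg is pressed home in the display block: its collar within 2 mm of the block's top, centred within 4 mm (z of peg in the frame of socket between -0.003 and 0.002 m and horizontal distance between peg and socket below 0.004 m), for 0.2 s.
2. the peg is pulled up against the catch, its collar 2 to 9 mm above the block, with 6 to 13 N for 0.7 s (the sloping contact makes the rollers press on the peg with 1.4 times the pull) (z of peg in the frame of socket between 0.002 and 0.009 m and horizontal distance between peg and socket below 0.004 m and contact force between peg and stand between 8.5 and 18.4 N), for 0.7 s.
At the end, for the whole second after the job is handed in: The peg stands in the display block's socket, released and at rest, upright within 0.1 rad, its collar within 2 mm of the block's top and within 4 mm of the socket's centre (all of step 1 and angle between peg's own z axis and vertical below 0.1 rad and linear speed of peg below 0.02 m/s and contact force between the fingers and peg below 0.1 N); the robot touches nothing.
It fails at once if the caught peg is yanked: pulled against the catch with over 20 N (rollers and block press on it with over 28 N while its collar is 2 to 8.5 mm above the block) (contact force between peg and stand above 28 N and horizontal distance between peg and socket below 0.01 m and z of peg in the frame of socket between 0.002 and 0.0085 m).
It fails at once if the peg is forced in or rammed down: over 45 N in all between peg and display block (passing the rollers squarely makes 20 to 30 N, mostly sideways) (contact force between peg and stand above 45 N).
It fails at once if a bystander is moved by more than 15 mm (distance of any of mould, blossom, cup from where it was at the start of the episode above 0.015 m).
It also fails if it takes over 69 s, if anything falls off the work surface, if the arm or the gripper's body presses on something with over 40 N, if the wrist force passes 120 N, or if a joint passes its speed limit or range.

## Working session

There is one attempt and no reset: what is moved stays moved. The work goes in short steps, Python scripts to look and compute and a shell command to move; the robot and the scene stay as the last step left them, time stands still between calls to the robot, and variables do not carry over. Pictures are saved under pics/ and viewed, at most 10 in all, crops included, and the job is handed in when it is done.

```bash
mkdir -p pics; ls
cat > h.py <<'E'
import numpy as np, cv2
from bench import get_state, snapshot, ticket, boxes_of, masks_of, spot_point
from scipy.spatial.transform import Rotation as R
def rot(r):
    r=np.array(r); return R.from_quat(r).as_matrix() if r.size==4 else r.reshape(3,3)
def ray(s,u,v,fish=False):
    x,y=(u-s["cx"])/s["fx"],(v-s["cy"])/s["fy"]
    if fish:
        r=np.hypot(x,y)+1e-12; d=np.array([x/r*np.sin(r),y/r*np.sin(r),np.cos(r)])
    else: d=np.array([x,y,1.])
    return rot(s["rotation"])@d
def atz(s,u,v,z,fish=False):
    d=ray(s,u,v,fish); o=np.array(s["xyz"]); return o+d*(z-o[2])/d[2]
def cloud(s):
    v,u=np.mgrid[:384,:512]; z=s["depth"]
    P=np.stack([(u-s["cx"])/s["fx"]*z,(v-s["cy"])/s["fy"]*z,z],-1)
    return P@rot(s["rotation"]).T+np.array(s["xyz"])
def save(s,n): cv2.imwrite("pics/"+n,s["image"][...,::-1])
E
python3 - <<'E'
from h import *
np.set_printoptions(precision=4,suppress=True)
s=get_state(); print(s)
ims=[]
for n in("top","scene"):
    p=snapshot(n); ims.append(p["image"]); print(n,p["xyz"],p["rotation"],p["fx"])
    for t in("peg","peg_top","holder","stand","socket","mould","blossom","cup"):
        for d in spot_point(p,t)[:4]: 
            z={"peg":.045,"peg_top":.103,"socket":.05}.get(t,0); print(t,round(d["p"],2),np.round(d["at"]),atz(p,*d["at"],z)[:2])
    save(p,n+"0.png")
E
```

```text
pics
{'t': 0.0, 'qpos': array([-1.0259,  0.3594,  0.0111, -0.0003, -1.2241, -0.2881]), 'joint_vel': array([-0.0008, -0.0005, -0.0003,  0.0011, -0.0002,  0.0006]), 'joint_torque': array([  0.0004, -58.2718,  29.3067,   6.9978,   0.007 ,  -0.0001]), 'tool_pos': array([ 0.1713, -0.6525,  0.2507]), 'tool_rot': array([-0.128 ,  0.9918,  0.0008, -0.0002]), 'ft_force': array([0.2549, 0.8646, 0.3653]), 'moment': array([0.0155, 0.004 , 0.0215]), 'gripper_force': 0.0, 'width': 0.08782474808938448}
top [0.3823 0.0207 0.9388] [ 0.709  -0.6968  0.0742 -0.0795] 346.905264737926
peg 0.68 [251. 241.] [0.4593 0.0354]
peg 0.61 [196. 263.] [0.4002 0.1742]
peg 0.55 [204. 218.] [0.5173 0.1579]
peg 0.53 [153. 227.] [0.491  0.2894]
peg_top 0.74 [145. 224.] [0.4901 0.2917]
peg_top 0.62 [202. 215.] [0.5148 0.1554]
peg_top 0.61 [190. 268.] [0.3884 0.1754]
peg_top 0.53 [257. 235.] [0.4682 0.02  ]
holder 0.93 [209. 225.] [0.5037 0.1507]
stand 0.85 [343. 230.] [ 0.4961 -0.2118]
socket 0.97 [348. 231.] [ 0.4872 -0.2123]
mould 0.89 [259. 156.] [0.7046 0.0165]
blossom 0.56 [332. 150.] [ 0.7241 -0.1904]
blossom 0.32 [348. 232.] [ 0.4904 -0.2261]
cup 0.82 [191. 162.] [0.683  0.2106]
cup 0.7 [348. 230.] [ 0.4958 -0.2272]
scene [1.0637 0.0708 0.5953] [ 0.6179  0.6921 -0.2785 -0.2482] 346.84060845217954
peg 0.88 [326. 192.] [0.5161 0.1599]
peg 0.79 [385. 189.] [0.4921 0.2922]
peg 0.76 [266. 174.] [0.4743 0.0233]
peg 0.59 [327. 170.] [0.444  0.1645]
peg_top 0.91 [263. 154.] [0.4699 0.016 ]
peg_top 0.62 [334. 138.] [0.3926 0.1743]
peg_top 0.6 [326. 172.] [0.5158 0.153 ]
peg_top 0.58 [390. 170.] [0.4917 0.2879]
holder 0.94 [322. 205.] [0.513  0.1573]
stand 0.93 [168. 184.] [ 0.4875 -0.2165]
socket 0.29 [249. 273.] [0.7402 0.0178]
mould 0.76 [249. 277.] [0.7192 0.0149]
blossom 0.83 [144. 268.] [ 0.7219 -0.1942]
cup 0.85 [354. 279.] [0.7006 0.2154]
```

View pics/top0.png

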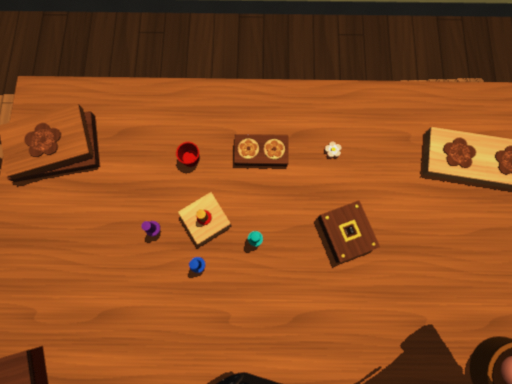

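View pics/scene0.png

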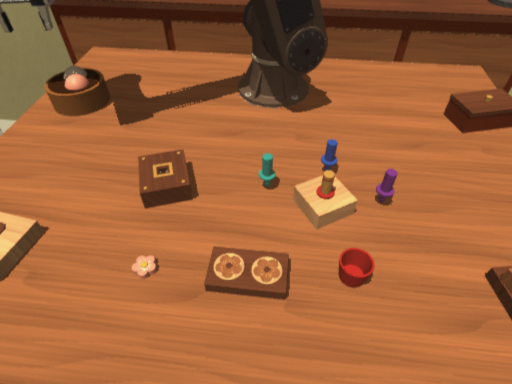

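The top view shows the brass peg with its red collar at about (203,216) in the pale block, and the brass-framed socket at (349,231). The blue, teal and purple pegs are look-alikes. Next I refine both positions with depth and colour.

```bash
cat >> h.py <<'E'
def plan(tgt,yaw=None,st=None):
    """shift in cm (tool axes) to bring TCP to tgt; yaw = wanted world angle of tool y axis (mod pi)"""
    st=st or get_state(); M=rot(st["tool_rot"]); d=M.T@(np.array(tgt)-st["tool_pos"])*100
    y=np.arctan2(M[1,1],M[0,1]); out=[np.round(d,2)]
    if yaw is not None: a=(yaw-y+np.pi/2)%np.pi-np.pi/2; out.append(round(-a,3))
    return out,"tooly",round(y,3),"tilt",np.round(M[:,2],4)
E
python3 - <<'E'
from h import *
np.set_printoptions(precision=4,suppress=True)
for n in("top","scene"):
    p=snapshot(n); C=cloud(p); hsv=cv2.cvtColor(p["image"],cv2.COLOR_RGB2HSV).astype(int)
    H,S,V=hsv[...,0],hsv[...,1],hsv[...,2]
    near=lambda c,r:np.hypot(C[...,0]-c[0],C[...,1]-c[1])<r
    pk=near((.516,.157),.035)
    t=pk&(C[...,2]>.098); print(n,"pegtop",t.sum(),np.median(C[t],0),(C[t].max(0)+C[t].min(0))/2)
    red=pk&((H<6)|(H>174))&(S>170)&(V>90)&(C[...,2]>.04)&(C[...,2]<.062); print("red",red.sum(),(C[red].max(0)+C[red].min(0))/2,C[red].mean(0))
    st=near((.487,-.215),.09)&(C[...,2]>.043)
    m=st.astype(np.uint8); (c,sz,a)=cv2.minAreaRect(C[st][:,:2].astype(np.float32)*1000); print("stand rect",c,sz,a,np.median(C[st][:,2]))
    br=near((.487,-.215),.04)&(H>18)&(H<35)&(S>120)&(V>110)&(C[...,2]>.043)
    print("brass",br.sum(),cv2.minAreaRect(C[br][:,:2].astype(np.float32)*1000))
    for c in((.39,.175),(.491,.29),(.47,.02)):
        k=near(c,.04)&(C[...,2]>.02); print(c,C[k][:,2].max())
print(plan([.516,.157,.22]))
E
```

```text
top pegtop 74 [0.5186 0.1576 0.1023] [0.5187 0.1576 0.102 ]
red 47 [0.5168 0.1507 0.0528] [0.5149 0.1482 0.0506]
stand rect (491.3734130859375, -218.8835906982422) (129.94509887695312, 111.6778335571289) 21.38709831237793 0.04894933006879032
brass 190 ((490.241943359375, -217.98165893554688), (45.321685791015625, 46.12110900878906), 21.29347801208496)
(0.39, 0.175) 0.09764300554656025
(0.491, 0.29) 0.09770133720140572
(0.47, 0.02) 0.09717493958262646
scene pegtop 79 [0.5213 0.1585 0.1022] [0.5196 0.158  0.1012]
red 79 [0.5214 0.1578 0.0507] [0.5258 0.1558 0.0505]
stand rect (490.6467590332031, -217.83685302734375) (134.6209716796875, 109.92711639404297) 21.41837501525879 0.04930028386127805
brass 0 ((0.0, 0.0), (0.0, 0.0), 0.0)
(0.39, 0.175) 0.09483453735531766
(0.491, 0.29) 0.09578028162979657
(0.47, 0.02) 0.09578879702680526
([array([-53.9 ,  69.58,   3.16])], 'tooly', np.float64(1.828), 'tilt', array([-0., -0., -1.]))
```

```bash
python3 -c "
from h import *
print(plan([.53,-.25,.24],0.0)); print(plan([.519,.158,.24],0.0))"
```

```text
([array([-44.91,  29.86,   1.16]), np.float64(-1.314)], 'tooly', np.float64(1.828), 'tilt', array([-0., -0., -1.]))
([array([-54.21,  69.6 ,   1.16]), np.float64(-1.314)], 'tooly', np.float64(1.828), 'tilt', array([-0., -0., -1.]))
```

```bash
python3 -m crank '[{"tx":-4.5,"ty":3,"rz":-0.13,"grip":0.0},{"tx":-9,"ty":6,"rz":-0.26,"grip":0.0},{"tx":-13.5,"ty":9,"rz":-0.39,"grip":0.0},{"tx":-18,"ty":12,"rz":-0.52,"grip":0.0},{"tx":-22.5,"ty":15,"rz":-0.65,"grip":0.0},{"tx":-27,"ty":18,"tz":0.4,"rz":-0.78,"grip":0.0},{"tx":-31.5,"ty":21,"tz":0.6,"rz":-0.91,"grip":0.0},{"tx":-36,"ty":24,"tz":0.8,"rz":-1.04,"grip":0.0},{"tx":-40.5,"ty":27,"tz":1,"rz":-1.17,"grip":0.0},{"tx":-45,"ty":30,"tz":1.2,"rz":-1.314,"grip":0.0},{"tx":-45,"ty":30,"tz":1.2,"rz":-1.314,"grip":0.0}]' 15; python3 -c "
from h import *
s=snapshot('wrist'); save(s,'w1.png'); print(get_state()['tool_pos'],get_state()['ft_force'])
for d in spot_point(s,'socket')[:2]: print(d, atz(s,*d['at'],.05,True))
print(plan([.519,.158,.20],0.0))"
```

```text
[ 0.17139472 -0.65284074  0.25157979] [-0.14938249 -0.66839984 -0.03381369]
([array([-54.21,  69.6 ,   5.15]), np.float64(-1.314)], 'tooly', np.float64(1.828), 'tilt', array([ 0., -0., -1.]))invalid input
```

The call was refused, perhaps because rows need every key. I'll retry with complete rows.

```bash
python3 -m crank '[{"tx":-4.5,"ty":3,"tz":0,"rx":0,"ry":0,"rz":-0.13,"grip":0.0},{"tx":-9,"ty":6,"tz":0,"rx":0,"ry":0,"rz":-0.26,"grip":0.0},{"tx":-13.5,"ty":9,"tz":0,"rx":0,"ry":0,"rz":-0.39,"grip":0.0},{"tx":-18,"ty":12,"tz":0,"rx":0,"ry":0,"rz":-0.52,"grip":0.0},{"tx":-22.5,"ty":15,"tz":0,"rx":0,"ry":0,"rz":-0.65,"grip":0.0},{"tx":-27,"ty":18,"tz":0.4,"rx":0,"ry":0,"rz":-0.78,"grip":0.0},{"tx":-31.5,"ty":21,"tz":0.6,"rx":0,"ry":0,"rz":-0.91,"grip":0.0},{"tx":-36,"ty":24,"tz":0.8,"rx":0,"ry":0,"rz":-1.04,"grip":0.0},{"tx":-40.5,"ty":27,"tz":1,"rx":0,"ry":0,"rz":-1.17,"grip":0.0},{"tx":-45,"ty":30,"tz":1.2,"rx":0,"ry":0,"rz":-1.314,"grip":0.0},{"tx":-45,"ty":30,"tz":1.2,"rx":0,"ry":0,"rz":-1.314,"grip":0.0}]' 15; python3 -c "
from h import *
s=snapshot('wrist'); save(s,'w1.png'); print(get_state()['tool_pos'],get_state()['ft_force'])
for d in spot_point(s,'socket')[:2]: print(d, atz(s,*d['at'],.05,True))
print(plan([.519,.158,.20],0.0))"
```

```text
t: 2.2
tool_pos: [0.532, -0.2462, 0.2398]
tool_rot: [0.709, -0.705, 0.0, -0.0]
ft_force: [0.3, -1.9, -0.9]
width: 0.0437
gripper_force: 0.0
[ 0.53521806 -0.24332548  0.23925525] [4.39345714 1.10330028 0.5235409 ]
{'at': [299.5, 196.0], 'p': 0.67} [ 0.48789103 -0.2197864   0.05      ]
([array([-40.31,   1.26,   3.92]), np.float64(0.004)], 'tooly', np.float64(-3.137), 'tilt', array([ 4.e-04,  1.e-04, -1.e+00]))
```

```bash
python3 -m crank '[{"tx":-5,"ty":0.1,"tz":0,"rx":0,"ry":0,"rz":0,"grip":0.0},{"tx":-10,"ty":0.3,"tz":0,"rx":0,"ry":0,"rz":0,"grip":0.0},{"tx":-15,"ty":0.5,"tz":0,"rx":0,"ry":0,"rz":0,"grip":0.0},{"tx":-20,"ty":0.7,"tz":0,"rx":0,"ry":0,"rz":0,"grip":0.0},{"tx":-25,"ty":0.9,"tz":1,"rx":0,"ry":0,"rz":0,"grip":0.0},{"tx":-30,"ty":1.1,"tz":2,"rx":0,"ry":0,"rz":0,"grip":0.0},{"tx":-35,"ty":1.2,"tz":3,"rx":0,"ry":0,"rz":0,"grip":0.0},{"tx":-38.5,"ty":1.3,"tz":4,"rx":0,"ry":0,"rz":0,"grip":0.0},{"tx":-40.3,"ty":1.3,"tz":4,"rx":0,"ry":0,"rz":0,"grip":0.0},{"tx":-40.3,"ty":1.3,"tz":4,"rx":0,"ry":0,"rz":0,"grip":0.0},{"tx":-40.3,"ty":1.3,"tz":4,"rx":0,"ry":0,"rz":0,"grip":0.0}]'; python3 -c "
from h import *
s=snapshot('wrist'); save(s,'w2.png'); print(get_state()['tool_pos'],get_state()['ft_force'])
for d in spot_point(s,'peg_top')[:4]: print(d, atz(s,*d['at'],.103,True))
for d in spot_point(s,'peg')[:4]: print(d, atz(s,*d['at'],.045,True))
a=cv2.imread('pics/w1.png');b=cv2.imread('pics/w2.png');cv2.imwrite('pics/w12.png',np.hstack([a[:,100:500],b[:,100:500]]))
print(plan([.519,.158,.084],0.0))"
```

```text
t: 3.4
tool_pos: [0.5175, 0.1543, 0.1998]
tool_rot: [0.707, -0.707, 0.0, 0.0]
ft_force: [0.4, 0.2, 0.1]
width: 0.0439
gripper_force: 0.0
[0.51758687 0.15380271 0.19991023] [-0.56366707  0.16606549 -0.49703623]
{'at': [395.7, 210.6], 'p': 0.85} [0.39859782 0.1676368  0.103     ]
{'at': [258.1, 199.9], 'p': 0.73} [0.51929372 0.15723025 0.103     ]
{'at': [325.7, 36.8], 'p': 0.66} [0.46686198 0.02579214 0.103     ]
{'at': [261.8, 181.3], 'p': 0.56} [0.51631961 0.14177505 0.103     ]
{'at': [284.5, 289.7], 'p': 0.86} [0.49004554 0.28349527 0.045     ]
{'at': [372.9, 191.0], 'p': 0.6} [0.39927678 0.16554051 0.045     ]
{'at': [261.9, 182.1], 'p': 0.57} [0.5162227  0.15637156 0.045     ]
([array([-0.45, -0.13, 11.59]), np.float64(-0.002)], 'tooly', np.float64(3.14), 'tilt', array([ 4.e-04,  2.e-04, -1.e+00]))
```

View pics/w12.png

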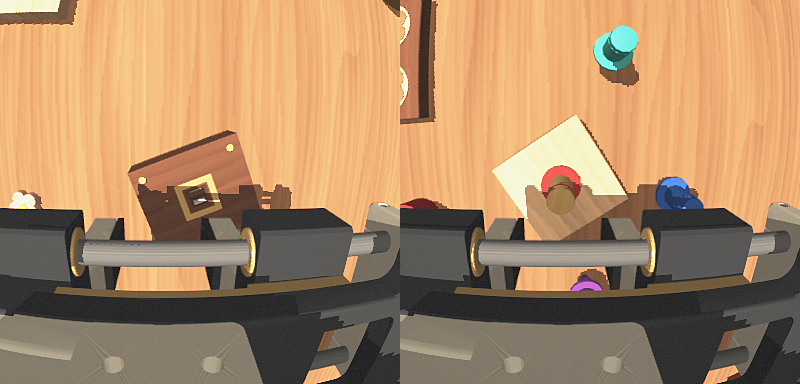

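The wrist view shows the brass peg standing between the jaw lines at (560,195) in the right half, and the socket at (197,197) in the left half. All three cameras agree on the peg at (0.519, 0.157).

```bash
python3 -m crank '[{"tx":-0.4,"ty":-0.15,"tz":3,"rx":0,"ry":0,"rz":0,"grip":0.0},{"tx":-0.4,"ty":-0.15,"tz":6,"rx":0,"ry":0,"rz":0,"grip":0.0},{"tx":-0.4,"ty":-0.15,"tz":8.5,"rx":0,"ry":0,"rz":0,"grip":0.0},{"tx":-0.4,"ty":-0.15,"tz":10.5,"rx":0,"ry":0,"rz":0,"grip":0.0},{"tx":-0.4,"ty":-0.15,"tz":11.6,"rx":0,"ry":0,"rz":0,"grip":0.0},{"tx":-0.4,"ty":-0.15,"tz":11.6,"rx":0,"ry":0,"rz":0,"grip":0.0},{"tx":-0.4,"ty":-0.15,"tz":11.6,"rx":0,"ry":0,"rz":0,"grip":-0.6},{"tx":-0.4,"ty":-0.15,"tz":11.6,"rx":0,"ry":0,"rz":0,"grip":-1},{"tx":-0.4,"ty":-0.15,"tz":11.6,"rx":0,"ry":0,"rz":0,"grip":-1},{"tx":-0.4,"ty":-0.15,"tz":11.6,"rx":0,"ry":0,"rz":0,"grip":-1},{"tx":-0.4,"ty":-0.15,"tz":11.6,"rx":0,"ry":0,"rz":0,"grip":-1}]' 45; python3 -c "
from h import *
s=get_state();print(s['tool_pos'],s['ft_force'],s['width'],s['gripper_force'])"
```

```text
t: 4.65
tool_pos: [0.5194, 0.1589, 0.0845]
tool_rot: [0.707, -0.707, 0.0, -0.001]
ft_force: [-1.9, -0.9, 6.1]
width: 0.0231
gripper_force: 45.0
[0.51938248 0.15888254 0.0845473 ] [-1.8516759  -0.85734878  6.09504451] 0.023082753826670632 45.002310276031494
```

```bash
python3 -m crank '[{"tx":0,"ty":0,"tz":-1,"rx":0,"ry":0,"rz":0,"grip":-1},{"tx":0,"ty":0,"tz":-3,"rx":0,"ry":0,"rz":0,"grip":-1},{"tx":0,"ty":0,"tz":-6,"rx":0,"ry":0,"rz":0,"grip":-1},{"tx":0,"ty":0,"tz":-9,"rx":0,"ry":0,"rz":0,"grip":-1},{"tx":0,"ty":0,"tz":-12,"rx":0,"ry":0,"rz":0,"grip":-1},{"tx":0,"ty":0,"tz":-12,"rx":0,"ry":0,"rz":0,"grip":-1},{"tx":0,"ty":0,"tz":-12,"rx":0,"ry":0,"rz":0,"grip":-1},{"tx":0,"ty":0,"tz":-12,"rx":0,"ry":0,"rz":0,"grip":-1}]'
python3 - <<'E'
from h import *
np.set_printoptions(precision=4,suppress=True)
s=get_state();print(s['tool_pos'],s['ft_force'],s['width'],s['gripper_force'])
T=s['tool_pos']
for n in ("top","scene"):
    p=snapshot(n); C=cloud(p); k=(np.hypot(C[...,0]-T[0],C[...,1]-T[1])<.035)
    hsv=cv2.cvtColor(p["image"],cv2.COLOR_RGB2HSV).astype(int); H,S=hsv[...,0],hsv[...,1]
    red=k&((H<6)|(H>174))&(S>170)&(hsv[...,2]>90)&(C[...,2]>.1)
    print(n,red.sum(), C[red].min(0),C[red].max(0)) if red.sum() else 0
    i=p["image"][110:260,150:250] if n=="top" else p["image"][90:240,280:380]
    cv2.imwrite(f"pics/l_{n}.png",cv2.resize(i,None,fx=4,fy=4,interpolation=cv2.INTER_CUBIC)[...,::-1])
print(plan([.4905,-.218,.205],0.0))
E
```

```text
t: 5.45
tool_pos: [0.5182, 0.1583, 0.2027]
tool_rot: [-0.707, 0.707, 0.0, -0.001]
ft_force: [-0.0, 0.1, -1.9]
width: 0.0235
gripper_force: 45.0
[0.5182 0.1583 0.2027] [-0.0182  0.1118 -1.8702] 0.023481983434797377 44.999470710754395
scene 50 [0.5116 0.1394 0.1663] [0.5373 0.1696 0.1699]
([array([37.62,  2.77, -0.21]), np.float64(-0.0)], 'tooly', np.float64(3.141), 'tilt', array([-0.002 , -0.0012, -1.    ]))
```

View pics/l_scene.png

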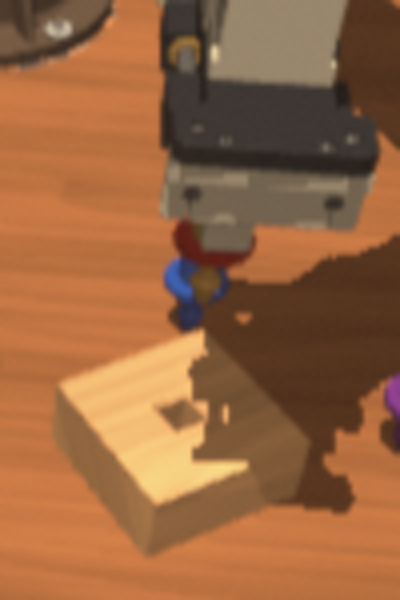

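The peg is lifted upright with its collar at z ≈ 0.163, so the TCP sits about 39.5 mm above the collar's underside. The −1.9 N reading matches its weight. Next I carry it to above the socket.

```bash
python3 -m crank '[{"tx":3,"ty":0.2,"tz":0,"rx":0,"ry":0,"rz":0,"grip":-1},{"tx":7,"ty":0.5,"tz":0,"rx":0,"ry":0,"rz":0,"grip":-1},{"tx":11.5,"ty":0.8,"tz":0,"rx":0,"ry":0,"rz":0,"grip":-1},{"tx":16,"ty":1.2,"tz":0,"rx":0,"ry":0,"rz":0,"grip":-1},{"tx":20.5,"ty":1.5,"tz":0,"rx":0,"ry":0,"rz":0,"grip":-1},{"tx":25,"ty":1.9,"tz":0,"rx":0,"ry":0,"rz":0,"grip":-1},{"tx":29.5,"ty":2.2,"tz":0,"rx":0,"ry":0,"rz":0,"grip":-1},{"tx":33.5,"ty":2.5,"tz":0,"rx":0,"ry":0,"rz":0,"grip":-1},{"tx":36.5,"ty":2.7,"tz":0,"rx":0,"ry":0,"rz":0,"grip":-1},{"tx":37.6,"ty":2.75,"tz":0,"rx":0,"ry":0,"rz":0,"grip":-1},{"tx":37.6,"ty":2.75,"tz":0,"rx":0,"ry":0,"rz":0,"grip":-1},{"tx":37.6,"ty":2.75,"tz":0,"rx":0,"ry":0,"rz":0,"grip":-1}]'
python3 - <<'E'
from h import *
np.set_printoptions(precision=4,suppress=True)
s=get_state();print(s['tool_pos'],s['ft_force'],s['width'],s['gripper_force'])
w=snapshot("wrist"); save(w,"w3.png")
hsv=cv2.cvtColor(w["image"],cv2.COLOR_RGB2HSV).astype(int)
for t,z in(("socket",.05),("peg_tip",.127),("peg",.163),("peg_top",.221)):
    for d in spot_point(w,t)[:2]: print(t,d["p"],d["at"],atz(w,*d["at"],z,True))
cv2.imwrite("pics/w3c.png",cv2.resize(w["image"][120:280,160:360],None,fx=3,fy=3)[...,::-1])
print(plan([.4905,-.2175,.13],0.0))
E
```

```text
t: 6.75
tool_pos: [0.4912, -0.2171, 0.2029]
tool_rot: [-0.707, 0.707, 0.001, -0.0]
ft_force: [-0.5, 0.2, -2.2]
width: 0.0233
gripper_force: 45.0
[ 0.4912 -0.2171  0.2029] [-0.5071  0.1713 -2.2431] 0.023296058847917734 44.99957084655762
socket 0.91 [262.0, 179.5] [ 0.4896 -0.218   0.05  ]
peg_tip 0.57 [262.8, 218.2] [ 0.4891 -0.2061  0.127 ]
peg 0.68 [260.5, 220.4] [ 0.4907 -0.2181  0.163 ]
peg_top 0.7 [261.8, 266.8] [ 0.49   -0.2182  0.221 ]
([array([0.1 , 0.12, 7.36]), np.float64(0.001)], 'tooly', np.float64(-3.14), 'tilt', array([ 0.0001,  0.0001, -1.    ]))
```

View pics/w3c.png

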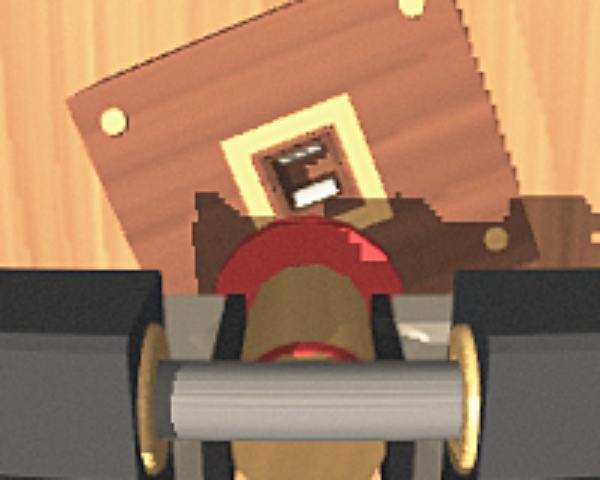

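The wrist view shows the hole at crop (305,175) lying in line with the peg. The peg-to-socket offset is about 1 mm in x. I'll lower into the mouth and watch the force.

```bash
python3 -m crank '[{"tx":0,"ty":0.08,"tz":2,"rx":0,"ry":0,"rz":0,"grip":-1},{"tx":0,"ty":0.08,"tz":4,"rx":0,"ry":0,"rz":0,"grip":-1},{"tx":0,"ty":0.08,"tz":6,"rx":0,"ry":0,"rz":0,"grip":-1},{"tx":0,"ty":0.08,"tz":7,"rx":0,"ry":0,"rz":0,"grip":-1},{"tx":0,"ty":0.08,"tz":7.5,"rx":0,"ry":0,"rz":0,"grip":-1},{"tx":0,"ty":0.08,"tz":8,"rx":0,"ry":0,"rz":0,"grip":-1},{"tx":0,"ty":0.08,"tz":8.5,"rx":0,"ry":0,"rz":0,"grip":-1},{"tx":0,"ty":0.08,"tz":8.5,"rx":0,"ry":0,"rz":0,"grip":-1},{"tx":0,"ty":0.08,"tz":8.5,"rx":0,"ry":0,"rz":0,"grip":-1}]'
```

```text
t: 7.9
tool_pos: [0.4908, -0.2175, 0.1189]
tool_rot: [0.707, -0.707, 0.0, -0.0]
ft_force: [-0.0, -0.4, -2.0]
width: 0.0231
gripper_force: 45.0
```

```bash
python3 -m crank '[{"tx":0,"ty":0,"tz":0.2,"rx":0,"ry":0,"rz":0,"grip":-1},{"tx":0,"ty":0,"tz":0.4,"rx":0,"ry":0,"rz":0,"grip":-1},{"tx":0,"ty":0,"tz":0.6,"rx":0,"ry":0,"rz":0,"grip":-1},{"tx":0,"ty":0,"tz":0.6,"rx":0,"ry":0,"rz":0,"grip":-1},{"tx":0,"ty":0,"tz":0.6,"rx":0,"ry":0,"rz":0,"grip":-1}]';  python3 -m crank '[{"tx":0,"ty":0,"tz":0.1,"rx":0,"ry":0,"rz":0,"grip":-1},{"tx":0,"ty":0,"tz":0.2,"rx":0,"ry":0,"rz":0,"grip":-1},{"tx":0,"ty":0,"tz":0.3,"rx":0,"ry":0,"rz":0,"grip":-1},{"tx":0,"ty":0,"tz":0.3,"rx":0,"ry":0,"rz":0,"grip":-1},{"tx":0,"ty":0,"tz":0.3,"rx":0,"ry":0,"rz":0,"grip":-1}]'
```

```text
t: 8.4
tool_pos: [0.4906, -0.2174, 0.1125]
tool_rot: [-0.707, 0.707, 0.0, -0.0]
ft_force: [-0.1, 0.3, -2.2]
width: 0.0234
gripper_force: 45.0
t: 8.9
tool_pos: [0.4909, -0.2176, 0.1097]
tool_rot: [0.707, -0.707, 0.0, -0.0]
ft_force: [0.5, -1.3, -2.8]
width: 0.0235
gripper_force: 45.0
```

```bash
for i in 1 2; do python3 -m crank '[{"tx":0,"ty":0,"tz":0.1,"rx":0,"ry":0,"rz":0,"grip":-1},{"tx":0,"ty":0,"tz":0.2,"rx":0,"ry":0,"rz":0,"grip":-1},{"tx":0,"ty":0,"tz":0.2,"rx":0,"ry":0,"rz":0,"grip":-1}]' | egrep 'pos|ft|width'; done
```

```text
tool_pos: [0.491, -0.2176, 0.1083]
ft_force: [-1.0, -0.3, 5.2]
width: 0.0234
tool_pos: [0.491, -0.2177, 0.1066]
ft_force: [-2.3, -1.1, 8.4]
width: 0.0235
```

```bash
for i in 1 2 3; do python3 -m crank '[{"tx":0,"ty":0,"tz":0.1,"rx":0,"ry":0,"rz":0,"grip":-1},{"tx":0,"ty":0,"tz":0.2,"rx":0,"ry":0,"rz":0,"grip":-1},{"tx":0,"ty":0,"tz":0.2,"rx":0,"ry":0,"rz":0,"grip":-1}]' | egrep 'pos|ft|width'; done
```

```text
tool_pos: [0.491, -0.2177, 0.1046]
ft_force: [-2.7, -2.0, 8.5]
width: 0.0237
tool_pos: [0.4909, -0.2175, 0.102]
ft_force: [-0.4, -0.6, 2.5]
width: 0.0235
tool_pos: [0.4908, -0.2173, 0.099]
ft_force: [2.1, -2.4, -3.1]
width: 0.0234
```

```bash
python3 -m crank '[{"tx":0,"ty":0,"tz":0.2,"rx":0,"ry":0,"rz":0,"grip":-1},{"tx":0,"ty":0,"tz":0.4,"rx":0,"ry":0,"rz":0,"grip":-1},{"tx":0,"ty":0,"tz":0.6,"rx":0,"ry":0,"rz":0,"grip":-1},{"tx":0,"ty":0,"tz":0.6,"rx":0,"ry":0,"rz":0,"grip":-1},{"tx":0,"ty":0,"tz":0.6,"rx":0,"ry":0,"rz":0,"grip":-1}]' | egrep 'pos|ft|width'; python3 -m crank '[{"tx":0,"ty":0,"tz":0.1,"rx":0,"ry":0,"rz":0,"grip":-1},{"tx":0,"ty":0,"tz":0.2,"rx":0,"ry":0,"rz":0,"grip":-1},{"tx":0,"ty":0,"tz":0.2,"rx":0,"ry":0,"rz":0,"grip":-1},{"tx":0,"ty":0,"tz":0.2,"rx":0,"ry":0,"rz":0,"grip":-1}]' | egrep 'pos|ft|width'
```

```text
tool_pos: [0.4906, -0.2174, 0.0935]
ft_force: [0.6, -1.5, -2.1]
width: 0.0232
tool_pos: [0.4906, -0.2174, 0.0915]
ft_force: [0.8, -0.7, -2.5]
width: 0.0233
```

```bash
for i in 1 2 3; do python3 -m crank '[{"tx":0,"ty":0,"tz":0.1,"rx":0,"ry":0,"rz":0,"grip":-1},{"tx":0,"ty":0,"tz":0.1,"rx":0,"ry":0,"rz":0,"grip":-1},{"tx":0,"ty":0,"tz":0.1,"rx":0,"ry":0,"rz":0,"grip":-1}]' | egrep 'pos|ft|width'; done
```

```text
tool_pos: [0.4907, -0.2174, 0.0905]
ft_force: [1.5, -1.1, -2.4]
width: 0.0236
tool_pos: [0.4907, -0.2174, 0.0896]
ft_force: [-0.5, -0.2, -0.3]
width: 0.0235
tool_pos: [0.4907, -0.2175, 0.0896]
ft_force: [-3.9, 1.3, 9.7]
width: 0.0234
```

The collar is seated at TCP z = 0.0896. Now I ease up through the free play in small steps.

```bash
python3 -m crank '[{"tx":0,"ty":0,"tz":-0.1,"rx":0,"ry":0,"rz":0,"grip":-1},{"tx":0,"ty":0,"tz":-0.2,"rx":0,"ry":0,"rz":0,"grip":-1},{"tx":0,"ty":0,"tz":-0.3,"rx":0,"ry":0,"rz":0,"grip":-1},{"tx":0,"ty":0,"tz":-0.3,"rx":0,"ry":0,"rz":0,"grip":-1}]' | egrep 'pos|ft|width'; for i in 1 2; do python3 -m crank '[{"tx":0,"ty":0,"tz":-0.05,"rx":0,"ry":0,"rz":0,"grip":-1},{"tx":0,"ty":0,"tz":-0.05,"rx":0,"ry":0,"rz":0,"grip":-1}]' | egrep 'pos|ft'; done
```

```text
tool_pos: [0.4906, -0.2174, 0.0915]
ft_force: [0.1, -1.7, -0.9]
width: 0.0233
tool_pos: [0.4906, -0.2174, 0.092]
ft_force: [0.0, -1.3, -1.9]
tool_pos: [0.4907, -0.2174, 0.0926]
ft_force: [0.3, -1.2, -1.6]
```

```bash
for i in 1 2 3; do python3 -m crank '[{"tx":0,"ty":0,"tz":-0.05,"rx":0,"ry":0,"rz":0,"grip":-1},{"tx":0,"ty":0,"tz":-0.05,"rx":0,"ry":0,"rz":0,"grip":-1}]' | egrep 'pos|ft'; done
```

```text
tool_pos: [0.4907, -0.2174, 0.0931]
ft_force: [0.6, -1.0, -1.5]
tool_pos: [0.4906, -0.2174, 0.0936]
ft_force: [0.8, -1.1, -2.3]
tool_pos: [0.4906, -0.2174, 0.0941]
ft_force: [1.1, -1.2, -2.7]
```

```bash
for i in 1 2; do python3 -m crank '[{"tx":0,"ty":0,"tz":-0.05,"rx":0,"ry":0,"rz":0,"grip":-1},{"tx":0,"ty":0,"tz":-0.05,"rx":0,"ry":0,"rz":0,"grip":-1}]' | egrep 'pos|ft'; done
```

```text
tool_pos: [0.4907, -0.2174, 0.0945]
ft_force: [0.8, -0.7, -3.9]
tool_pos: [0.4906, -0.2175, 0.0948]
ft_force: [2.3, -3.0, -7.1]
```

```bash
python3 -m crank '[{"tx":0,"ty":0,"tz":-0.03,"rx":0,"ry":0,"rz":0,"grip":-1},{"tx":0,"ty":0,"tz":-0.03,"rx":0,"ry":0,"rz":0,"grip":-1}]' | egrep 'pos|ft'
```

```text
tool_pos: [0.4906, -0.2174, 0.095]
ft_force: [2.3, -4.4, -11.8]
```

The pull is about 9.6 N net of the peg's weight. I'll hold it.

```bash
for i in 1 2 3; do python3 -m crank '[{"tx":0,"ty":0,"tz":0,"rx":0,"ry":0,"rz":0,"grip":-1},{"tx":0,"ty":0,"tz":0,"rx":0,"ry":0,"rz":0,"grip":-1},{"tx":0,"ty":0,"tz":0,"rx":0,"ry":0,"rz":0,"grip":-1},{"tx":0,"ty":0,"tz":0,"rx":0,"ry":0,"rz":0,"grip":-1},{"tx":0,"ty":0,"tz":0,"rx":0,"ry":0,"rz":0,"grip":-1}]' | egrep 'pos|ft'; done
```

```text
tool_pos: [0.4906, -0.2174, 0.0952]
ft_force: [1.5, -4.0, -11.0]
tool_pos: [0.4906, -0.2174, 0.0953]
ft_force: [3.0, -2.6, -12.1]
tool_pos: [0.4906, -0.2174, 0.0953]
ft_force: [2.9, -3.8, -11.8]
```

```bash
python3 -m crank '[{"tx":0,"ty":0,"tz":0.1,"rx":0,"ry":0,"rz":0,"grip":-1},{"tx":0,"ty":0,"tz":0.2,"rx":0,"ry":0,"rz":0,"grip":-1},{"tx":0,"ty":0,"tz":0.35,"rx":0,"ry":0,"rz":0,"grip":-1},{"tx":0,"ty":0,"tz":0.5,"rx":0,"ry":0,"rz":0,"grip":-1},{"tx":0,"ty":0,"tz":0.6,"rx":0,"ry":0,"rz":0,"grip":-1},{"tx":0,"ty":0,"tz":0.6,"rx":0,"ry":0,"rz":0,"grip":-1},{"tx":0,"ty":0,"tz":0.6,"rx":0,"ry":0,"rz":0,"grip":-1}]' | egrep 'pos|ft'; python3 -m crank '[{"tx":0,"ty":0,"tz":0.05,"rx":0,"ry":0,"rz":0,"grip":-1},{"tx":0,"ty":0,"tz":0.05,"rx":0,"ry":0,"rz":0,"grip":-1}]' | egrep 'pos|ft'
```

```text
tool_pos: [0.4907, -0.2174, 0.0896]
ft_force: [-1.1, -0.8, 1.6]
tool_pos: [0.4907, -0.2174, 0.0895]
ft_force: [-2.5, 0.2, 7.4]
```

It is seated on the block again. Now I release and retreat upward.

```bash
python3 -m crank '[{"tx":0,"ty":0,"tz":-0.05,"rx":0,"ry":0,"rz":0,"grip":-1},{"tx":0,"ty":0,"tz":-0.05,"rx":0,"ry":0,"rz":0,"grip":0},{"tx":0,"ty":0,"tz":-0.05,"rx":0,"ry":0,"rz":0,"grip":0},{"tx":0,"ty":0,"tz":-0.05,"rx":0,"ry":0,"rz":0,"grip":0},{"tx":0,"ty":0,"tz":-0.05,"rx":0,"ry":0,"rz":0,"grip":0},{"tx":0,"ty":0,"tz":-1,"rx":0,"ry":0,"rz":0,"grip":0},{"tx":0,"ty":0,"tz":-3,"rx":0,"ry":0,"rz":0,"grip":0},{"tx":0,"ty":0,"tz":-6,"rx":0,"ry":0,"rz":0,"grip":0},{"tx":0,"ty":0,"tz":-10,"rx":0,"ry":0,"rz":0,"grip":0},{"tx":0,"ty":0,"tz":-14,"rx":0,"ry":0,"rz":0,"grip":0},{"tx":0,"ty":0,"tz":-14,"rx":0,"ry":0,"rz":0,"grip":0},{"tx":0,"ty":0,"tz":-14,"rx":0,"ry":0,"rz":0,"grip":0}]'
python3 - <<'E'
from h import *
np.set_printoptions(precision=4,suppress=True)
p=snapshot("scene");C=cloud(p);k=(np.hypot(C[...,0]-.49,C[...,1]+.218)<.03)&(C[...,2]>.09)&(C[...,2]<.13)
print(k.sum(),(C[k].min(0)+C[k].max(0))/2,np.percentile(C[k][:,2],95))
cv2.imwrite("pics/end.png",cv2.resize(p["image"][80:240,100:260],None,fx=3,fy=3,interpolation=cv2.INTER_CUBIC)[...,::-1])
E
```

```text
t: 17.8
tool_pos: [0.4911, -0.2174, 0.2306]
tool_rot: [-0.707, 0.707, -0.001, 0.001]
ft_force: [-0.9, -0.7, -1.0]
width: 0.044
gripper_force: 0.0
119 [ 0.4917 -0.2169  0.0996] 0.1082371142372173
```

View pics/end.png

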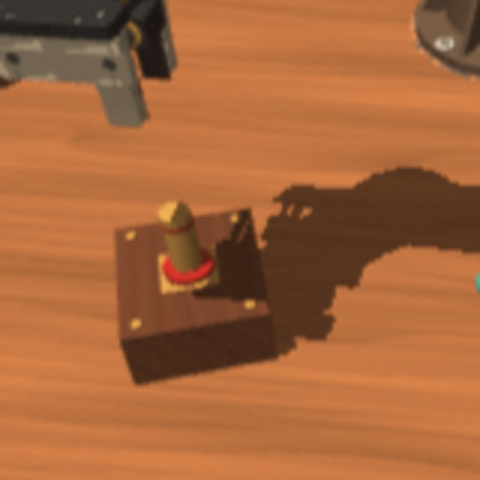

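The peg stands upright in the socket with its collar at crop (188,268) on the block and its top at z ≈ 0.108. The gripper is clear.

```bash
python3 -c "
from bench import ticket; print(ticket.hand_in())"
```

```text
the job is handed in; nothing more can be done
None
```

The brass peg is home in the display block: the catch held a steady pull of about 9.6 N for over 1.5 s, the collar settled back on the block, the gripper let go, and the job is handed in (no verdict was returned).

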